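# Make up two station spares kits

## Robot

A 6-joint arm with a two-finger parallel gripper is mounted at the origin on the work surface. World frame = base frame: x ahead of the robot, y to its left, z up, the work surface at z = 0. Lengths are in mm, angles in rad, forces in N, time in s.
With the tool pointing down it reaches from about 275 to 1000 mm from the base axis. Payload 8.4 kg.
Tool frame: the origin (TCP) lies at the very end of the fingers, on their centre line; the grasp point (between the pads) lies 19 mm behind it; z points along the fingers, y is the line along which they close (so a half turn about z gives the same grasp; the last joint's range is limited). The gripper opens to 85 mm and grips with 20 to 120 N. Pads are 22 mm wide; open, the fingers measure 114 mm over their backs; the gripper's body (76 mm by 85 mm) begins 54 mm behind the grasp point. The pads swing forward as they close: fully open they stand 13 mm farther back than shut.
Start: joints at [-1.335, 0.353, 1.633, -0, 1.155, -0.002], TCP at [147.227, -607.414, 231.281] pointing down, gripper open.
Joint ranges: [-2.63, 2.63], [-0.92, 2.1], [0.06, 2.66], [-1.3, 4.44], [0, 2.69], [-3.02, 3.02]. Speed limits (rad/s): [2.22, 2.22, 2.79, 3.14, 3.14, 3.14].

## Interface

Orientations are given as [roll, pitch, yaw] about the fixed x, y, z axes, in that order (R = Rz(yaw) Ry(pitch) Rx(roll)).
In Python, from rig import sensors, grab_frame, camera_params, order gives the robot as it stands. The module is installed in compiled form; this text tells all that it offers.
- The arm moves only by the tool move_arm, never from a script. Its argument "motion" is a list of rows, each a list of 7 numbers: the turn, a rotation vector about the tool's x, y, z in a scale on which 1.0 is 2 pi rad, then the shift along the tool's x, y, z in a scale on which 1.0 is 100 cm, then the finger opening in m, from 0 to 0.0854. A call has 1 to 8 rows; each row is the pose to reach, as a shift and turn from the pose commanded when the call began, along the tool's axes at that moment; what a row does not reach only later rows make up. A row lasts 1/8 s, in which the tool goes at most 62.5 mm and 10.7 degrees, less where a joint would pass 70% of its speed; a pose out of reach is approached as far as the arm can. A shift or turn number past 1, either way, is cut back to 1. A call with a gripper value outside its range is refused whole. The fingers move at their own pace and stop on an object; "grip_force" is the grip in N (left out, the last holds). Time passes only in rows, so rows that repeat a pose let the fingers close. It gives the time, the measured TCP pose, the force, the opening and the grip force at its end, in the units of the state.
- sensors.sense(): the state, without advancing time (a new reading comes with each control period).
- grab_frame(name): name is "side" or "top"; returns (picture, depth): 384x512x3 uint8, red, green, blue; 384x512 float32, mm along the optical axis (not along the pixel's ray), 0 where there is no reading.
- camera_params(name): a dict with "camera_matrix" (3x3 intrinsics, pixels), "world_from_camera" (4x4, takes a point from camera to world coordinates). Camera axes: x right, y down, z forward; pixel columns grow to the right and rows downward; lengths in mm; the calibration is good to about 2 mm. A picture is of the moment at which its call begins. camera_params takes no time and is no camera call.
- order.sign_off(): hands the job in; it is judged then, once.
The state is a dict: "clock": time; "qpos": joint angles; "qvel": joint speeds; "joint_efforts": joint torques, N m; "eef_pos": TCP position; "tcp_rot": TCP orientation; "contact_force": force on the tool from outside, world axes, zero at the start; "wrist_torque": the same for the moment, N m; "opening": opening from 0.0 (shut) to 1.0 (fully open); "grasp_force": force on a finger pad.
Only numpy, scipy, OpenCV 4.12 (cv2) and the standard library are available. Lean on these libraries where they do the work, as an engineer would, in place of code of your own. Each camera call takes 0.05 s, during which the arm holds its last target. There are 200 camera calls.

## Task

Make up the two spares kits on the wooden kit boards: the tall tube and the porcelain insulator go in the small board with two recesses, and the short tube, the brass compass and the plug-in relay in the long board with three. Stand each thing fully down in the recess shaped for it (compass face up), and put each board's glass tube in only after everything else on that board, keeping it upright and setting it down rather than dropping it. Leave the grey jar and the loose black knob where they are.

Things in the scene. Friction and masses are not known exactly. Their poses are not given: they have to be found in the camera images.
- tube_tall: The tall vacuum tube: smoky glass on a black base, standing upright, 118 mm tall. Base 34 mm diameter, 22 mm high; glass bulged, 40 mm diameter between 46 and 98 mm height. About 70 g. Origin: centre of its underside, z up along the tube.
- tube_short: The short vacuum tube: smoky straight glass on a black base, standing upright, 80 mm tall. Base 34 mm diameter, 22 mm high; glass 30 mm diameter between 26 and 70 mm height. About 50 g. Origin: centre of its underside, z up along the tube.
- insulator: Cream porcelain feedthrough insulator standing upright, 66 mm tall: foot flange 50 mm diameter and 10 mm high, ribbed barrel about 39 mm diameter between 14 and 50 mm height, thin brass stud on top. About 140 g. Origin: centre of its underside, z up.
- compass: Brass-cased compass lying face up: disc 60 mm diameter, 24 mm high, white card with a black needle on top. About 180 g. Origin: centre of its underside, z up.
- relay: Plug-in relay standing upright: rectangular black base under a pale grey translucent box cover, 28 mm (its x) by 36 mm (its y), 46 mm tall. About 60 g. Origin: centre of its underside, z up; at the start its x axis points within 0.6 rad of world x.
- board_small: Small kit board, pale wood, fixed, 100 mm (x) by 160 mm (y), 16 mm thick, with two round grey-lined recesses (floors 8 mm above the table): for the insulator 66 mm diameter at (0, +35) mm, for the tall tube 50 mm diameter at (0, -42) mm (board x, y). Origin: centre of its underside, on the table, z up; yaw within 0.2 rad.
- board_long: Long kit board, pale wood, fixed, 100 mm (x) by 230 mm (y), 16 mm thick, with three grey-lined recesses (floors 8 mm above the table): for the compass 76 mm diameter at (0, +65) mm, for the relay a rectangle 44 mm (x) by 52 mm (y) at (0, -12) mm, for the short tube 50 mm diameter at (0, -80) mm (board x, y). Origin: centre of its underside, on the table, z up; yaw within 0.2 rad.
- jar: Bystander: small squat grey jar with a black cap, 45 mm diameter, 54 mm tall, loose on the table among the stock. Origin: centre of its underside.
- knob: Bystander: black tuning knob with a silvery cap, skirt 48 mm diameter, grip 34 mm diameter, 22 mm tall, loose on the table among the stock. Origin: centre of its underside.
Not all that is in view belongs to the job. What is meant by the compass is not blue, and is the smaller of those in its own colour. Leave any turquoise look-alike of the board_long alone.

How it is judged (in metres and radians):
At the end, for the whole second after the job is handed in: Insulator and tall tube in the small board, compass, relay and short tube in the long board: each within 10 mm (relay 13 mm) of the centre of its own recess along the board's x and y, its underside no more than 5 mm above the recess floor, upright within 0.12 rad, at rest and released (x of tube_tall in the frame of board_small between -0.01 and 0.01 m and y of tube_tall in the frame of board_small between -0.052 and -0.032 m and z of each of tube_tall, insulator in the frame of board_small below 0.013 m and angle between each of tube_tall, insulator, compass, relay, tube_short's own z axis and vertical below 0.12 rad and linear speed of each of tube_tall, insulator, compass, relay, tube_short below 0.02 m/s and contact force between each of tube_tall, insulator, compass, relay, tube_short and the fingers below 0.1 N and x of insulator in the frame of board_small between -0.01 and 0.01 m and y of insulator in the frame of board_small between 0.025 and 0.045 m and x of compass in the frame of board_long between -0.01 and 0.01 m and y of compass in the frame of board_long between 0.055 and 0.075 m and z of each of compass, relay, tube_short in the frame of board_long below 0.013 m and x of relay in the frame of board_long between -0.013 and 0.013 m and y of relay in the frame of board_long between -0.025 and 0.001 m and x of tube_short in the frame of board_long between -0.01 and 0.01 m and y of tube_short in the frame of board_long between -0.09 and -0.07 m); the robot touches nothing.
It fails at once if the tall tube is put in before the insulator is in the small board (x of tube_tall in the frame of board_small between -0.016 and 0.016 m and y of tube_tall in the frame of board_small between -0.058 and -0.026 m and z of tube_tall in the frame of board_small below 0.012 m and not (x of insulator in the frame of board_small between -0.016 and 0.016 m and y of insulator in the frame of board_small between 0.019 and 0.051 m and z of insulator in the frame of board_small below 0.016 m)).
It fails at once if the short tube is put in before the compass and the relay are in the long board (x of tube_short in the frame of board_long between -0.016 and 0.016 m and y of tube_short in the frame of board_long between -0.096 and -0.064 m and z of tube_short in the frame of board_long below 0.012 m and (not (x of compass in the frame of board_long between -0.016 and 0.016 m and y of compass in the frame of board_long between 0.049 and 0.081 m and z of compass in the frame of board_long below 0.016 m) or not (x of relay in the frame of board_long between -0.016 and 0.016 m and y of relay in the frame of board_long between -0.028 and 0.004 m and z of relay in the frame of board_long below 0.016 m))).
It fails at once if a glass tube is dropped (let go more than about 35 mm above its recess) ((contact force between tube_tall and the fingers below 0.01 N and height (world z) of tube_tall above 0.045 m) or (contact force between tube_short and the fingers below 0.01 N and height (world z) of tube_short above 0.045 m)).
It fails at once if a glass tube is knocked or laid over (angle between any of tube_tall, tube_short's own z axis and vertical above 0.7 rad).
It fails at once if the jar or the loose knob is shifted by more than 30 mm (distance of any of jar, knob from where it was at the start of the episode above 0.03 m).
It also fails if it takes over 128 s, if anything falls off the work surface, if the arm or the gripper's body presses on something with over 40 N, if the wrist force passes 120 N, or if a joint passes its speed limit or range.

## Working session

There is one attempt and no reset: what is moved stays moved. The work goes in short steps, Python scripts to look and compute and a tool call to move; the robot and the scene stay as the last step left them, time stands still between calls to the robot, and variables do not carry over. Pictures are saved under pics/ and viewed, at most 14 in all, crops included, and the job is handed in when it is done.

Besides the shell and the picture viewer there is one more tool, called after ">>>" as a command line: name --pt "numbers of a row" for each row, then --argument value for the rest. move_arm: Moves the arm, as the interface text tells. Its arguments: {"type":"object","properties":{"motion":{"type":"array","items":{"type":"array","items":{"type":"number"}}},"grip_force":{"type":"number"}},"required":["motion"]}

```bash
mkdir -p pics
python3 - <<'E'
from rig import sensors, grab_frame, camera_params
import cv2, numpy as np
for n in("top","side"):
    p,d=grab_frame(n); np.savez(f"{n}0.npz",p=p,d=d)
    cv2.imwrite(f"pics/{n}0.png",p[:,:,::-1]); c=camera_params(n); print(n,c["camera_matrix"],c["world_from_camera"].round(3))
s=sensors.sense(); print(s)
E
```

```text
top [[392.44974137   0.         258.99035653]
 [  0.         392.44974137 189.80705292]
 [  0.           0.           1.        ]] [[-2.200000e-02 -9.970000e-01  7.900000e-02  3.680040e+02]
 [-1.000000e+00  2.100000e-02 -1.300000e-02  1.384000e+00]
 [ 1.200000e-02 -7.900000e-02 -9.970000e-01  1.092167e+03]
 [ 0.000000e+00  0.000000e+00  0.000000e+00  1.000000e+00]]
side [[423.46190939   0.         254.15216362]
 [  0.         423.46190939 190.55183636]
 [  0.           0.           1.        ]] [[-7.74000e-01 -4.10000e-01  4.82000e-01 -2.61789e+02]
 [-6.32000e-01  4.75000e-01 -6.12000e-01  8.60772e+02]
 [ 2.20000e-02 -7.79000e-01 -6.27000e-01  9.35731e+02]
 [ 0.00000e+00  0.00000e+00  0.00000e+00  1.00000e+00]]
{'clock': 0.1, 'qpos': array([-1.33539511e+00,  3.53577630e-01,  1.63408961e+00,  1.66408025e-05,
        1.15519884e+00, -2.38723483e-03]), 'qvel': array([ 0.00170342, -0.00286018, -0.00215829,  0.00031053, -0.00048125,
       -0.00213034]), 'joint_efforts': array([-6.20544815e-04, -6.06356192e+01, -3.42821038e+01,  2.79098037e-05,
        3.92645539e-03,  1.09309187e-05]), 'eef_pos': array([ 147.13027027, -606.97771113,  230.62477275]), 'tcp_rot': array([-3.14031927e+00, -1.82555976e-05,  2.37781707e-01]), 'contact_force': array([-0.21691276,  0.48923683, -0.36931348]), 'wrist_torque': array([ 0.01380991, -0.01070935, -0.04354845]), 'grasp_force': 0.0, 'opening': 0.9966132025312907}
```

View pics/top0.png

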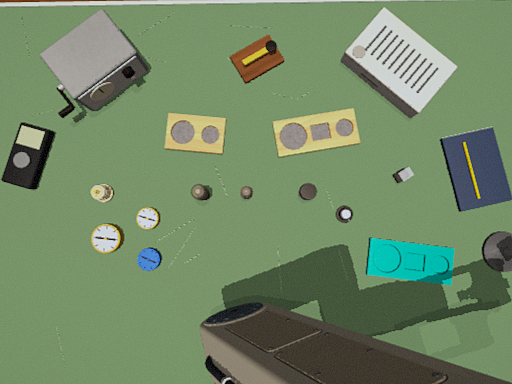

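View pics/side0.png

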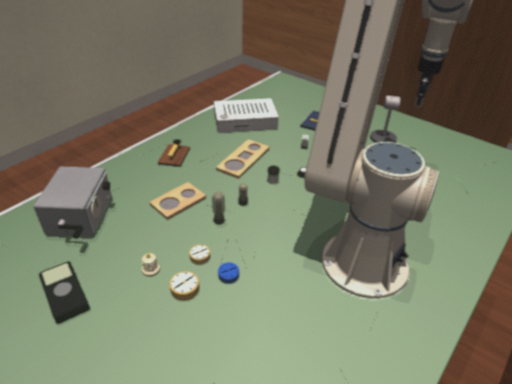

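The top view shows the insulator at (101,193), the small brass compass at (147,218), the big brass one at (106,238) and the blue one at (149,259). The tall tube is at (200,192), the short tube at (246,192), the jar at (308,191), the knob at (345,214) and the relay at (403,174). The wooden boards are at (195,133) and (317,132). The side view shows everything upright.

```bash
cat > h.py <<'E'
import numpy as np, cv2
from rig import camera_params
def pts(n,d):
    c=camera_params(n);K=c["camera_matrix"];T=c["world_from_camera"]
    v,u=np.mgrid[:384,:512]
    r=np.stack([(u-K[0,2])/K[0,0],(v-K[1,2])/K[1,1],np.ones_like(u,float)],-1)*d[...,None]
    return r@T[:3,:3].T+T[:3,3]
def ray(n,uv,z):
    c=camera_params(n);K=c["camera_matrix"];T=c["world_from_camera"]
    r=T[:3,:3]@np.linalg.solve(K,[uv[0],uv[1],1.]);o=T[:3,3]
    return o+r*(z-o[2])/r[2]
E
python3 - <<'E'
from h import *
f=np.load("top0.npz");p,d=f["p"],f["d"];P=pts("top",d);Z=P[...,2]
bg=(Z<60)&(d>0); print("table z",np.median(Z[250:350,20:80]),np.median(Z[170:180,220:300]))
hsv=cv2.cvtColor(p,cv2.COLOR_RGB2HSV)
m=((Z>5)&(d>0)).astype(np.uint8); m[270:]=0
n,l,st,ce=cv2.connectedComponentsWithStats(m)
for i in range(1,n):
    if 40<st[i,4]<6000:
        q=l==i; zt=np.percentile(Z[q],90); t=q&(Z>zt-6); X=P[t]
        cs=cv2.findContours(q.astype(np.uint8),0,2)[0][0]
        w=P[q][:,:2].astype(np.float32)
        print(ce[i].round(),st[i],"top z",zt.round(1),"xy mean",X[:,:2].mean(0).round(1),"rng",np.ptp(X[:,:2],axis=0).round(),"rect",[np.round(a,1) for a in cv2.minAreaRect(w)], p[q].mean(0).astype(int))
x=np.hstack([p[150:280,60:220],p[150:280,380:430]])
a=cv2.resize(p[100:275,70:430],(720,350),interpolation=cv2.INTER_CUBIC)
cv2.imwrite("pics/crop.png",a[:,:,::-1])
E
```

```text
table z 0.12507747997267415 0.6658629863572969
[256.  58.] [ 229   34   58   50 1467] top z 37.9 xy mean [834.3 -24.4] rng [67. 95.] rect [array([829.8, -17.1]), array([ 92.3, 138.6]), np.float64(29.4)] [128  84  40]
[315. 132.] [ 272  107   88   50 2971] top z 19.1 xy mean [ 612.8 -180.7] rng [132. 242.] rect [array([ 614.2, -176.5]), array([106.1, 236.4]), np.float64(8.8)] [183 174 129]
[194. 133.] [ 164  113   62   41 2086] top z 18.8 xy mean [615.3 159.8] rng [116. 167.] rect [array([616.1, 164.4]), array([164.3, 101.7]), np.float64(83.9)] [187 173 126]
[ 27. 155.] [   1  122   53   67 2243] top z 40.1 xy mean [563.2 617.6] rng [176. 121.] rect [array([560.6, 619.6]), array([ 87.6, 169.9]), np.float64(73.0)] [76 77 67]
[475. 169.] [ 440  127   72   85 4155] top z 18.5 xy mean [ 500.1 -617.8] rng [231. 186.] rect [array([ 501.8, -621.8]), array([217.6, 160.6]), np.float64(12.0)] [70 79 93]
[402. 174.] [392 166  22  17 210] top z 49.2 xy mean [ 486.9 -407. ] rng [38. 41.] rect [array([ 489.4, -414.5]), array([34.8, 55. ]), np.float64(32.0)] [133 136 131]
[307. 191.] [298 183  18  1
[... 928 characters left out ...]
loat64(88.3)] [190 189 171]
[106. 238.] [ 90 224  33  29 747] top z 34.2 xy mean [331.5 401.7] rng [75. 76.] rect [array([332.3, 401.7]), array([76.9, 76.7]), np.float64(45.0)] [184 181 159]
[498. 250.] [ 482  230   30   40 1000] top z 25.2 xy mean [ 272.  -668.3] rng [97. 69.] rect [array([ 275.8, -661.4]), array([ 77.7, 107.6]), np.float64(85.4)] [73 70 68]
[407. 256.] [ 366  237   89   33 2323] top z 18.9 xy mean [ 271.7 -422.4] rng [ 89. 239.] rect [array([ 259.8, -424.3]), array([240.4,  87.2]), np.float64(83.3)] [  3 185 172]
[148. 258.] [137 248  24  22 424] top z 27.2 xy mean [273.3 289.9] rng [56. 57.] rect [array([273.5, 289.6]), array([59.2, 56.4]), np.float64(88.9)] [ 69 122 192]
```

View pics/crop.png

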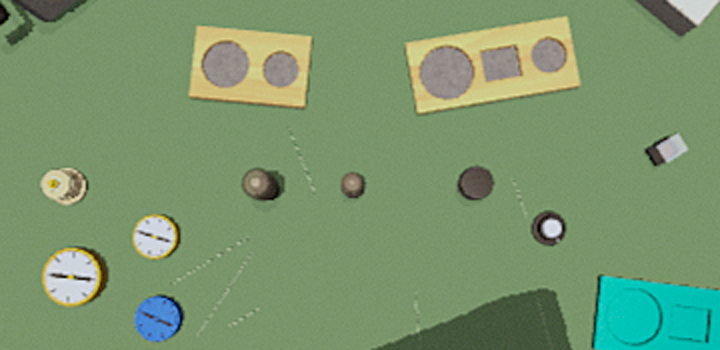

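```bash
cat >> h.py <<'E'
def rect(n,mask,z):
    c=max(cv2.findContours(mask.astype(np.uint8),0,1)[0],key=cv2.contourArea)
    w=np.array([ray(n,q[0],z)[:2] for q in c],np.float32)
    return cv2.minAreaRect(w),w
E
python3 - <<'E'
from h import *
f=np.load("top0.npz");p,d=f["p"],f["d"];h=cv2.cvtColor(p,cv2.COLOR_RGB2HSV)
g=np.load("side0.npz");ps,ds=g["p"],g["d"]
wood=(h[...,0]>15)&(h[...,0]<32)&(h[...,1]>70)&(h[...,2]>130)
def box(m,u0,v0,u1,v1): o=np.zeros_like(m);o[v0:v1,u0:u1]=m[v0:v1,u0:u1];return o
for nm,b,rs in(("small",(155,105,235,160),(35,-42)),("long",(265,100,370,165),(65,-12,-80))):
    bm=box(wood,*b);(c,s,a),w=rect("top",bm,16); print(nm,np.round(c,1),np.round(s,1),round(a,2))
    fill=cv2.drawContours(np.zeros(p.shape[:2],np.uint8),[max(cv2.findContours(bm.astype(np.uint8),0,1)[0],key=cv2.contourArea)],-1,1,-1)
    hole=(cv2.erode(fill,np.ones((5,5)))>0)&~wood
    n,l,st,ce=cv2.connectedComponentsWithStats(hole.astype(np.uint8)); C=[]
    for i in range(1,n):
        if st[i,4]>80: C.append(ray("top",ce[i],10)[:2]);print("  hole",C[-1].round(1),st[i,4],"rect",np.round(rect("top",l==i,12)[0][1]))
    C=sorted(C,key=lambda q:-q[1]);v=C[0]-C[-1];yaw=np.arctan2(-v[0],v[1]);print("  yaw",yaw.round(3),"span",np.hypot(*v).round(1))
    yv=np.array([-np.sin(yaw),np.cos(yaw)]);o=np.mean([q-yv*r for q,r in zip(C,rs)],0);print("  origin",o.round(1),[list((o+yv*r).round(1)) for r in rs])
rel=box((p.min(2)>150)&(h[...,1]<40),390,160,420,190)
r=rect("top",rel,46)[0];print("relay",r)
P=pts("side",ds);m=((P[...,2]>5)&(P[...,2]<125)&(ds>0)&(P[...,0]>350)&(P[...,0]<520)&(P[...,1]<450)&(P[...,1]>-450)).astype(np.uint8)
n,l,st,ce=cv2.connectedComponentsWithStats(m)
for i in range(1,n):
    if st[i,4]>40:
        X=P[l==i];zt=np.percentile(X[:,2],97);T=X[X[:,2]>zt-4];print("side",ce[i].round(),zt.round(1),T[:,:2].mean(0).round(1),X[:,:2].min(0).round(),X[:,:2].max(0).round())
sub=p[160:190,385:420];cv2.imwrite("pics/relay.png",cv2.resize(sub[:,:,::-1],None,fx=12,fy=12,interpolation=0))
E
```

```text
small [615.1 161.5] [162.5 102.3] 83.49
  hole [620.  197.3] 407 rect [62. 61.]
  hole [611.1 120.2] 227 rect [47. 42.]
  yaw -0.114 span 77.6
  origin [615.9 162.2] [[np.float64(619.9), np.float64(197.0)], [np.float64(611.1), np.float64(120.5)]]
long [ 611.2 -175. ] [101.4 232.3] 8.52
  hole [ 624.  -255.6] 222 rect [45. 43.]
  hole [ 602.4 -111.4] 542 rect [71. 72.]
  hole [ 613.9 -187.8] 262 rect [43. 50.]
  yaw 0.149 span 145.8
  origin [ 612.1 -176. ] [[np.float64(602.5), np.float64(-111.7)], [np.float64(613.9), np.float64(-187.9)], [np.float64(624.0), np.float64(-255.1)]]
relay ((486.3194580078125, -409.7910461425781), (25.948978424072266, 35.10870361328125), 32.064781188964844)
side [305. 141.] 48.8 [ 482.5 -404.5] [ 464. -426.] [ 496. -382.]
side [273. 174.] 56.9 [ 441.8 -140.9] [ 417. -164.] [ 465. -118.]
side [302. 172.] 25.1 [ 382.8 -241.9] [ 367. -265.] [ 402. -221.]
side [243. 194.] 80.6 [442.9  25.5] [427. -27.] [465.  41.]
side [218. 207.] 117.2 [441.7 146.8] [422. 127.] [460. 166.]
side [200. 254.] 27.7 [379.7 294.7] [350. 251.] [411. 325.]
side [150. 264.] 61.4 [449.1 418.6] [426. 392.] [471. 443.]
side [177. 276.] 35.3 [356.4 402.7] [351. 370.] [369. 431.]
```

View pics/relay.png

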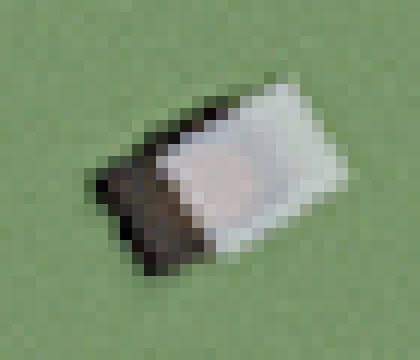

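```bash
cat >> h.py <<'E'
def shift(*wps):
    from rig import sensors
    s=sensors.sense();e=s["eef_pos"];ps=s["tcp_rot"][2]
    print("now",e.round(1),s["tcp_rot"].round(3),"open",round(s["opening"],3),"grip",round(s["grasp_force"],1),"t",round(s["clock"],2))
    for x,y,z,w in wps:
        a,b=x-e[0],y-e[1]
        print("rz %.3f"%-(w-ps),"shift m",np.round([(np.cos(ps)*a+np.sin(ps)*b)/1e3,(np.sin(ps)*a-np.cos(ps)*b)/1e3,(e[2]-z)/1e3],4))
E
python3 -c "
from h import *
shift((484.5,-407.5,120,2.13))"
```

```text
now [ 147.1 -607.   230.6] [-3.14  -0.     0.238] open 0.997 grip 0.0 t 0.1
rz -1.892 shift m [ 0.3749 -0.1144  0.1106]
```

Careful with the scale: turns go in shares of 2 pi rad. That gives: -1.892 rad / 6.2832 = -0.3011.

>>> move_arm --pt "0 0 -0.2228 0.375 -0.114 0.11 0.085" --pt "0 0 -0.2228 0.375 -0.114 0.11 0.085" --pt "0 0 -0.2228 0.375 -0.114 0.11 0.085" --pt "0 0 -0.2228 0.375 -0.114 0.11 0.085" --pt "0 0 -0.3011 0.375 -0.114 0.11 0.085" --pt "0 0 -0.3011 0.375 -0.114 0.11 0.085" --pt "0 0 -0.3011 0.375 -0.114 0.11 0.085" --pt "0 0 -0.3011 0.375 -0.114 0.11 0.085" --grip_force 40

```text
clock: 1.1
eef_pos: [486.4, -406.2, 119.9]
tcp_rot: [-3.141, -0.002, 1.747]
contact_force: [-0.3, -1.1, 0.6]
opening: 0.996
grasp_force: 0.0
```

```bash
python3 -c "
from h import *
shift((484.5,-407.5,14,2.13))"
```

```text
now [ 486.4 -406.2  119.9] [-3.141e+00 -2.000e-03  1.747e+00] open 0.996 grip 0.0 t 1.1
rz -0.383 shift m [-0.001  -0.0021  0.1059]
```

In the tool's units: -0.383 rad / 6.2832 = -0.061.

>>> move_arm --pt "0 0 -0.061 -0.001 -0.002 0 0.085" --pt "0 0 -0.061 -0.001 -0.002 0 0.085" --pt "0 0 -0.061 -0.001 -0.002 0.05 0.085" --pt "0 0 -0.061 -0.001 -0.002 0.09 0.085" --pt "0 0 -0.061 -0.001 -0.002 0.106 0.085" --pt "0 0 -0.061 -0.001 -0.002 0.106 0.085"

```text
clock: 1.85
eef_pos: [482.6, -409.2, 14.5]
tcp_rot: [-3.141, -0.002, 2.121]
contact_force: [0.1, -0.6, 0.2]
opening: 0.993
grasp_force: 0.0
```

Run:
```python
from h import *
from rig import grab_frame
shift((484.5,-407.5,14,2.13))
p,d=grab_frame("side");cv2.imwrite("pics/a.png",cv2.resize(p[80:200,240:400],(800,600),interpolation=cv2.INTER_CUBIC)[:,:,::-1])
```

```text
now [ 482.6 -409.2   14.5] [-3.141e+00 -2.000e-03  2.121e+00] open 0.993 grip 0.0 t 1.85
rz -0.009 shift m [0.0005 0.0026 0.0005]
```

View pics/a.png

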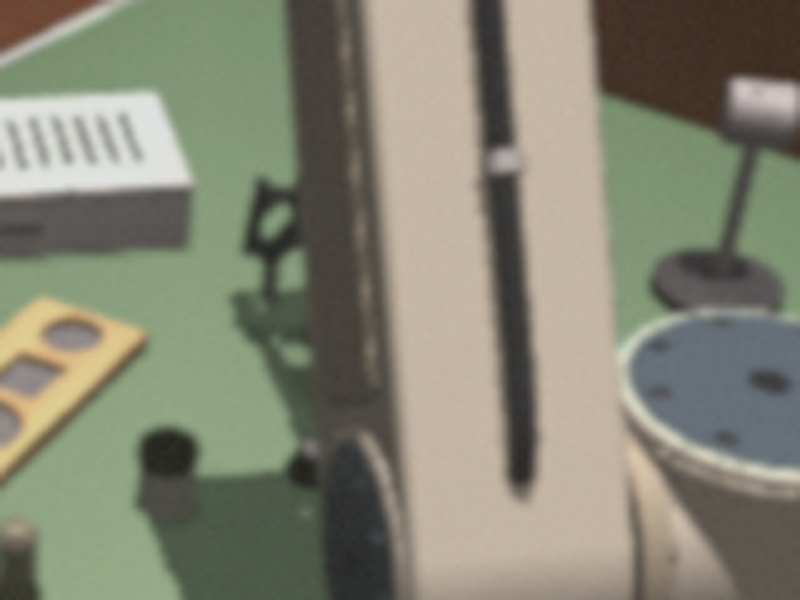

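The arm hides the relay at the right of this side view. Only the left finger shows, at about (270,250), so I'll close and read the opening.

In the tool's units: -0.009 rad / 6.2832 = -0.0014.

>>> move_arm --pt "0 0 -0.0014 0 0.002 0 0.085" --pt "0 0 -0.0014 0 0.002 0 0" --pt "0 0 -0.0014 0 0.002 0 0" --pt "0 0 -0.0014 0 0.002 0 0" --pt "0 0 -0.0014 0 0.002 0 0" --pt "0 0 -0.0014 0 0.002 0 0" --pt "0 0 -0.0014 0 0.002 0 0"

```text
clock: 2.78
eef_pos: [484.9, -408.7, 15.6]
tcp_rot: [3.141, 0.0, 2.13]
contact_force: [-0.3, -0.2, 5.1]
opening: 0.306
grasp_force: 40.3
```

>>> move_arm --pt "0 0 0 0 0 -0.04 0" --pt "0 0 0 0 0 -0.07 0"

```text
clock: 3.02
eef_pos: [484.6, -408.5, 85.9]
tcp_rot: [-3.141, -0.001, 2.13]
contact_force: [-0.1, -0.3, 0.4]
opening: 0.308
grasp_force: 39.6
```

```bash
python3 -c "
from h import *
shift((612,-186.5,80,1.72))"
```

```text
now [ 484.6 -408.5   85.9] [-3.141e+00 -1.000e-03  2.130e+00] open 0.308 grip 39.6 t 3.02
rz 0.410 shift m [0.1206 0.2257 0.0059]
```

In the tool's units: 0.41 rad / 6.2832 = 0.0653.

>>> move_arm --pt "0 0 0.0653 0.1206 0.2257 0.006 0" --pt "0 0 0.0653 0.1206 0.2257 0.006 0" --pt "0 0 0.0653 0.1206 0.2257 0.006 0" --pt "0 0 0.0653 0.1206 0.2257 0.006 0" --pt "0 0 0.0653 0.1206 0.2257 0.006 0" --pt "0 0 0.0653 0.1206 0.2257 0.006 0" --pt "0 0 0.0653 0.1206 0.2257 0.006 0"

```text
clock: 3.9
eef_pos: [611.3, -187.9, 79.1]
tcp_rot: [-3.141, 0.0, 1.719]
contact_force: [-0.1, -0.1, -0.4]
opening: 0.311
grasp_force: 39.7
```

Run:
```python
from h import *
from rig import grab_frame
shift((612,-186.5,25,1.72))
p,d=grab_frame("side");cv2.imwrite("pics/b.png",cv2.resize(p[80:200,190:350],(800,600),interpolation=cv2.INTER_CUBIC)[:,:,::-1])
```

```text
now [ 611.3 -187.9   79.1] [-3.141  0.     1.719] open 0.311 grip 39.7 t 3.9
rz -0.001 shift m [0.0012 0.0009 0.0541]
```

View pics/b.png

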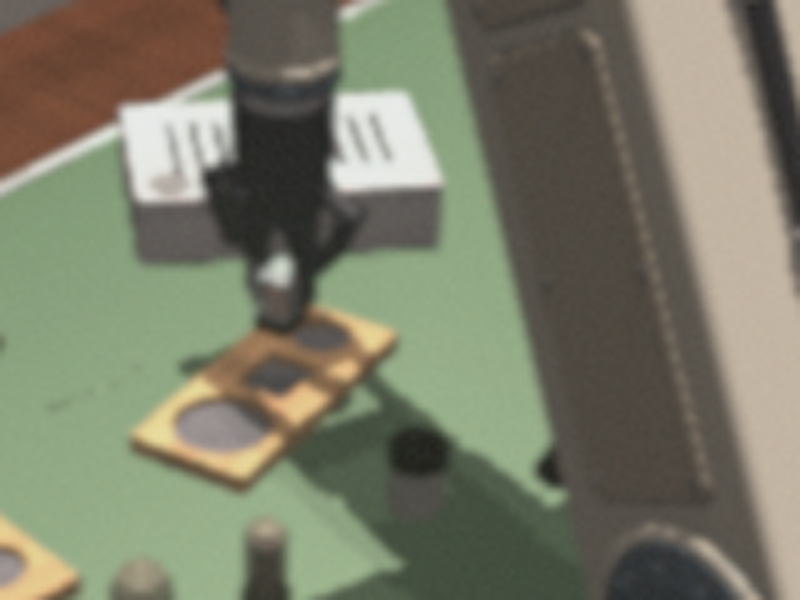

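The relay at about (280,295) is held upright over its recess, which is at (275,375). I'll lower it and release.

>>> move_arm --pt "0 0 0 0.001 0 0.03 0" --pt "0 0 0 0.001 0 0.045 0" --pt "0 0 0 0.001 0 0.053 0" --pt "0 0 0 0.001 0 0.055 0" --pt "0 0 0 0.001 0 0.055 0.02" --pt "0 0 0 0.001 0 0.055 0.06" --pt "0 0 0 0.001 0 0.055 0.06" --pt "0 0 0 0.001 0 0.05 0.06"

```text
clock: 4.95
eef_pos: [611.8, -185.5, 29.4]
tcp_rot: [-3.141, -0.0, 1.72]
contact_force: [-0.5, -0.2, 0.5]
opening: 0.7
grasp_force: 0.0
```

>>> move_arm --pt "0 0 0 0 0 -0.06 0.085" --pt "0 0 0 0 0 -0.1 0.085" --pt "0 0 0 0 0 -0.1 0.085"

```text
clock: 5.32
eef_pos: [614.4, -186.3, 133.6]
tcp_rot: [3.135, 0.003, 1.72]
contact_force: [-0.3, -0.2, -0.8]
opening: 0.995
grasp_force: 0.0
```

```bash
python3 -c "
from h import *
shift((381.5,294,120,1.571))"
```

```text
now [ 614.4 -186.3  133.6] [3.135e+00 3.000e-03 1.720e+00] open 0.995 grip 0.0 t 5.33
rz 0.149 shift m [ 0.5096 -0.159   0.0136]
```

In the tool's units: 0.149 rad / 6.2832 = 0.0237.

>>> move_arm --pt "0 0 0.0237 0.51 -0.159 -0.04 0.085" --pt "0 0 0.0237 0.51 -0.159 -0.04 0.085" --pt "0 0 0.0237 0.51 -0.159 -0.04 0.085" --pt "0 0 0.0237 0.51 -0.159 -0.04 0.085" --pt "0 0 0.0237 0.51 -0.159 -0.04 0.085" --pt "0 0 0.0237 0.51 -0.159 -0.04 0.085" --pt "0 0 0.0237 0.51 -0.159 -0.04 0.085" --pt "0 0 0.0237 0.51 -0.159 -0.04 0.085"

```text
clock: 6.32
eef_pos: [393.1, 264.5, 166.4]
tcp_rot: [-3.141, 0.0, 1.571]
contact_force: [1.6, 0.5, 0.2]
opening: 0.994
grasp_force: 0.0
```

```bash
python3 -c "
from h import *
shift((381.5,294,60,1.571))"
```

```text
now [393.1 264.5 166.4] [-3.141  0.     1.571] open 0.994 grip 0.0 t 6.33
rz -0.000 shift m [ 0.0295 -0.0116  0.1064]
```

>>> move_arm --pt "0 0 0 0.0295 -0.0116 0.05 0.085" --pt "0 0 0 0.0295 -0.0116 0.1 0.085" --pt "0 0 0 0.0295 -0.0116 0.106 0.085" --pt "0 0 0 0.0295 -0.0116 0.106 0.085" --pt "0 0 0 0.0295 -0.0116 0.106 0.085"

```text
clock: 6.95
eef_pos: [384.2, 292.9, 62.2]
tcp_rot: [3.14, -0.002, 1.57]
contact_force: [0.4, 0.3, 0.2]
opening: 0.996
grasp_force: 0.0
```

Run:
```python
from h import *
from rig import grab_frame
shift((381.5,294,5,1.571))
p,d=grab_frame("side");cv2.imwrite("pics/c.png",cv2.resize(p[110:310,130:330],(600,600),interpolation=cv2.INTER_CUBIC)[:,:,::-1])
```

```text
now [384.2 292.9  62.2] [ 3.14e+00 -2.00e-03  1.57e+00] open 0.996 grip 0.0 t 6.95
rz -0.001 shift m [ 0.0011 -0.0027  0.0572]
```

View pics/c.png

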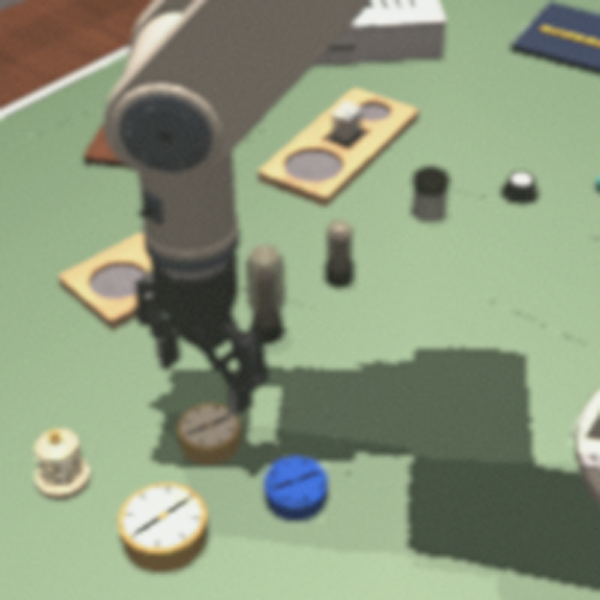

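The relay stands in its recess at about (345,125). The gripper is centred above the small brass compass at (210,430).

>>> move_arm --pt "0 0 0 0.001 -0.002 0.035 0.085" --pt "0 0 0 0.001 -0.002 0.055 0.085" --pt "0 0 0 0.001 -0.002 0.057 0.085" --pt "0 0 0 0.001 -0.002 0.057 0.0" --pt "0 0 0 0.001 -0.002 0.057 0" --pt "0 0 0 0.001 -0.002 0.057 0" --pt "0 0 0 0.001 -0.002 0.057 0" --grip_force 50

```text
clock: 7.88
eef_pos: [381.9, 294.1, 5.2]
tcp_rot: [3.14, -0.001, 1.571]
contact_force: [-0.9, -2.3, 8.0]
opening: 0.681
grasp_force: 51.7
```

>>> move_arm --pt "0 0 0 0 0 -0.03 0" --pt "0 0 0 0 0 -0.08 0" --pt "0 0 0 0 0 -0.14 0" --pt "0 0 0 0 0 -0.15 0" --pt "0 0 0 0 0 -0.15 0"

```text
clock: 8.5
eef_pos: [381.1, 293.7, 154.4]
tcp_rot: [3.14, -0.001, 1.571]
contact_force: [-0.5, 0.7, -2.0]
opening: 0.682
grasp_force: 55.7
```

```bash
python3 -c "
from h import *
shift((470,100,180,1.72),(601,-110.5,180,1.72))"
```

```text
now [381.1 293.7 154.4] [ 3.140e+00 -1.000e-03  1.571e+00] open 0.682 grip 55.7 t 8.5
rz -0.149 shift m [-0.1937  0.0889 -0.0256]
rz -0.149 shift m [-0.4042  0.2199 -0.0256]
```

In the tool's units: -0.149 rad / 6.2832 = -0.0237.

>>> move_arm --pt "0 0 -0.0237 -0.404 0.22 -0.015 0" --pt "0 0 -0.0237 -0.404 0.22 -0.015 0" --pt "0 0 -0.0237 -0.404 0.22 -0.015 0" --pt "0 0 -0.0237 -0.404 0.22 -0.015 0" --pt "0 0 -0.0237 -0.404 0.22 -0.015 0" --pt "0 0 -0.0237 -0.404 0.22 -0.015 0" --pt "0 0 -0.0237 -0.404 0.22 -0.015 0" --pt "0 0 -0.0237 -0.404 0.22 -0.015 0"

```text
clock: 9.5
eef_pos: [601.0, -113.3, 166.1]
tcp_rot: [-3.139, -0.0, 1.717]
contact_force: [-0.9, 1.4, -1.9]
opening: 0.68
grasp_force: 55.5
```

```bash
python3 -c "
from h import *
shift((601,-110.5,60,1.72))"
```

```text
now [ 601.  -113.3  166.1] [-3.139 -0.     1.717] open 0.68 grip 55.5 t 9.5
rz -0.003 shift m [0.0028 0.0004 0.1061]
```

>>> move_arm --pt "0 0 0 0 0 0.05 0" --pt "0 0 0 0 0 0.1 0" --pt "0 0 0 0 0 0.115 0" --pt "0 0 0 0 0 0.115 0" --pt "0 0 0 0 0 0.115 0"

```text
clock: 10.12
eef_pos: [602.1, -110.3, 55.2]
tcp_rot: [3.139, 0.001, 1.72]
contact_force: [-0.0, -0.1, -1.2]
opening: 0.682
grasp_force: 55.5
```

Run:
```python
from h import *
from rig import grab_frame
shift((601,-110.5,14,1.72))
p,d=grab_frame("side");cv2.imwrite("pics/d.png",cv2.resize(p[80:200,190:350],(800,600),interpolation=cv2.INTER_CUBIC)[:,:,::-1])
```

```text
now [ 602.1 -110.3   55.2] [3.139e+00 1.000e-03 1.720e+00] open 0.682 grip 55.5 t 10.12
rz 0.000 shift m [ 0.     -0.0012  0.0412]
```

View pics/d.png

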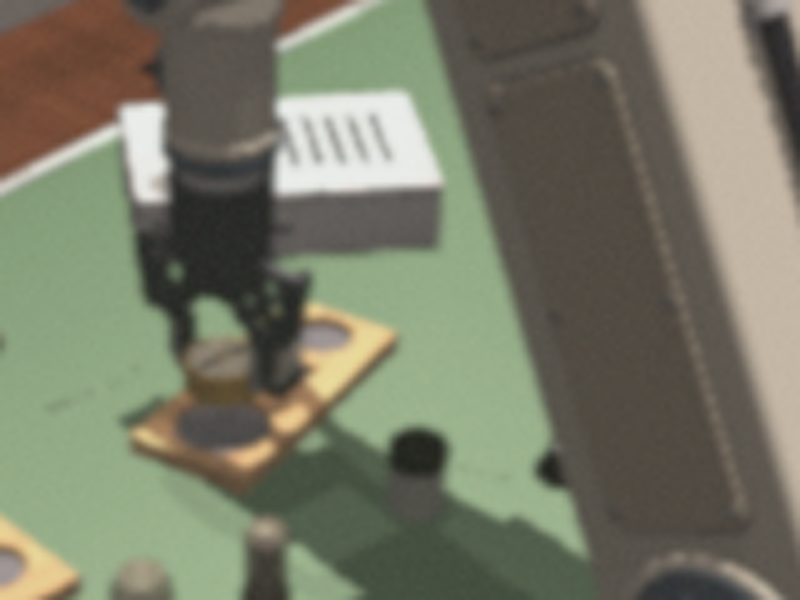

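The compass is held level, at (220,370), just above its recess at (225,425).

>>> move_arm --pt "0 0 0 0 -0.001 0.025 0" --pt "0 0 0 0 -0.001 0.038 0" --pt "0 0 0 0 -0.001 0.041 0" --pt "0 0 0 0 -0.001 0.041 0" --pt "0 0 0 0 -0.001 0.041 0.085" --pt "0 0 0 0 -0.001 0.041 0.085" --pt "0 0 0 0 -0.001 0.035 0.085"

```text
clock: 11.05
eef_pos: [599.8, -110.6, 18.7]
tcp_rot: [-3.141, -0.0, 1.72]
contact_force: [0.1, 0.6, -0.2]
opening: 0.993
grasp_force: 0.0
```

>>> move_arm --pt "0 0 0 0 0 -0.06 0.085" --pt "0 0 0 0 0 -0.12 0.085" --pt "0 0 0 0 0 -0.15 0.085" --pt "0 0 0 0 0 -0.15 0.085"

```text
clock: 11.55
eef_pos: [601.8, -110.9, 172.0]
tcp_rot: [3.136, 0.002, 1.72]
contact_force: [-0.4, -0.2, -0.3]
opening: 0.995
grasp_force: 0.0
```

```bash
python3 -c "
from h import *
shift((444.5,24,160,1.571))"
```

```text
now [ 601.8 -110.9  172. ] [3.136e+00 2.000e-03 1.720e+00] open 0.995 grip 0.0 t 11.55
rz 0.149 shift m [ 0.1568 -0.1355  0.012 ]
```

In the tool's units: 0.149 rad / 6.2832 = 0.0237.

>>> move_arm --pt "0 0 0.0237 0.157 -0.1355 0.012 0.085" --pt "0 0 0.0237 0.157 -0.1355 0.012 0.085" --pt "0 0 0.0237 0.157 -0.1355 0.012 0.085" --pt "0 0 0.0237 0.157 -0.1355 0.012 0.085" --pt "0 0 0.0237 0.157 -0.1355 0.012 0.085" --pt "0 0 0.0237 0.157 -0.1355 0.012 0.085" --pt "0 0 0.0237 0.157 -0.1355 0.012 0.085"

```text
clock: 12.42
eef_pos: [443.8, 23.9, 156.6]
tcp_rot: [3.141, 0.0, 1.57]
contact_force: [-0.9, 0.8, -0.3]
opening: 0.999
grasp_force: 0.0
```

Run:
```python
from h import *
from rig import grab_frame
shift((444.5,24,29,1.571))
p,d=grab_frame("side");cv2.imwrite("pics/e.png",cv2.resize(p[90:240,170:320],(600,600),interpolation=cv2.INTER_CUBIC)[:,:,::-1])
```

```text
now [443.8  23.9 156.6] [3.141 0.    1.57 ] open 0.999 grip 0.0 t 12.43
rz -0.001 shift m [1.000e-04 7.000e-04 1.276e-01]
```

View pics/e.png

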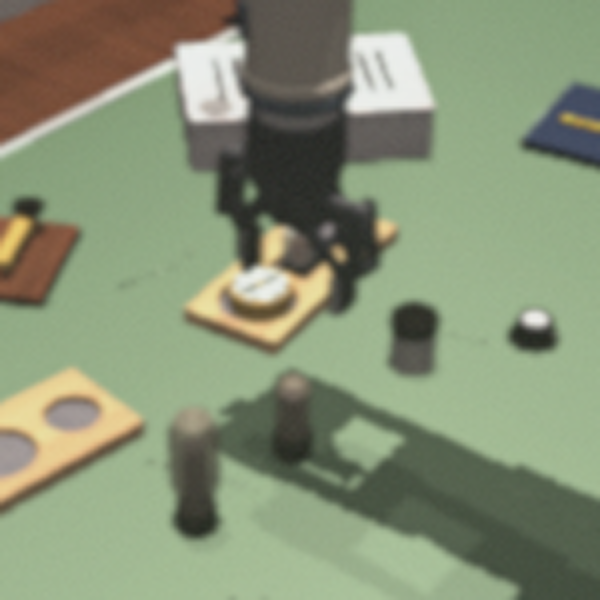

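The compass sits in its recess at about (262,285). The short tube at (292,415) stands below the gripper.

>>> move_arm --pt "0 0 0 0 0.001 0.05 0.085" --pt "0 0 0 0 0.001 0.1 0.085" --pt "0 0 0 0 0.001 0.125 0.085" --pt "0 0 0 0 0.001 0.128 0.085" --pt "0 0 0 0 0.001 0.128 0.0" --pt "0 0 0 0 0.001 0.128 0" --pt "0 0 0 0 0.001 0.128 0" --pt "0 0 0 0 0.001 0.128 0" --grip_force 30

```text
clock: 13.48
eef_pos: [444.4, 24.6, 29.5]
tcp_rot: [3.14, -0.0, 1.571]
contact_force: [-0.0, 0.7, 7.4]
opening: 0.341
grasp_force: 31.4
```

>>> move_arm --pt "0 0 0 0 0 0 0" --pt "0 0 0 0 0 -0.02 0" --pt "0 0 0 0 0 -0.06 0" --pt "0 0 0 0 0 -0.09 0" --pt "0 0 0 0 0 -0.09 0"

```text
clock: 14.1
eef_pos: [445.3, 24.7, 120.8]
tcp_rot: [3.137, -0.0, 1.571]
contact_force: [0.2, 0.2, -0.5]
opening: 0.339
grasp_force: 30.7
```

```bash
cat > chk.py <<'E'
from h import *
from rig import grab_frame
def chk():
    for n in("top","side"):
        p,d=grab_frame(n);P=pts(n,d);b=np.array([2,-1.5]) if n=="top" else np.array([-2,1.5])
        for nm,x,y,z,r in(("insul",618,198.5,57,25),("tall",609.5,122,125,25),("compass",601,-110.5,32,34),("relay",612,-186.5,54,22),("short",622,-253.5,87,20)):
            q=(d>0)&(np.hypot(P[...,0]-b[0]-x,P[...,1]-b[1]-y)<r+9)&(abs(P[...,2]-z)<7)
            X=P[q]
            if len(X)>15: print(n,nm,len(X),"dxy from recess",(X[:,:2].mean(0)-b-[x,y]).round(1),"mid",((X[:,:2].max(0)+X[:,:2].min(0))/2-b-[x,y]).round(1),"z",np.percentile(X[:,2],[10,50,90]).round(1))
    return p,d
E
python3 -c "
from chk import *
shift((622,-253.5,120,1.72));chk()"
```

```text
now [445.3  24.7 120.8] [ 3.137 -0.     1.571] open 0.339 grip 30.7 t 14.1
rz -0.149 shift m [-0.2782  0.1767  0.0008]
top compass 370 dxy from recess [-2.5  1.4] mid [-2.1  1.3] z [30.  33.1 36. ]
top relay 139 dxy from recess [-1.8  3. ] mid [-1.8  2.2] z [52.  55.  57.7]
side compass 55 dxy from recess [ 0.9 15.6] mid [3.6 3.5] z [28.4 33.2 35.3]
```

Compass and relay are seated within about 4 mm. Moving the short tube over.

In the tool's units: -0.149 rad / 6.2832 = -0.0237.

>>> move_arm --pt "0 0 -0.0237 -0.1 0.064 0 0" --pt "0 0 -0.0237 -0.14 0.09 0 0" --pt "0 0 -0.0237 -0.18 0.115 0 0" --pt "0 0 -0.0237 -0.22 0.14 0 0" --pt "0 0 -0.0237 -0.255 0.165 0 0" --pt "0 0 -0.0237 -0.278 0.177 0 0" --pt "0 0 -0.0237 -0.278 0.177 0 0" --pt "0 0 -0.0237 -0.278 0.177 0 0"

```text
clock: 15.2
eef_pos: [619.3, -252.4, 117.0]
tcp_rot: [-3.139, -0.002, 1.72]
contact_force: [-1.6, 0.4, -0.6]
opening: 0.338
grasp_force: 30.7
```

>>> move_arm --pt "0 0 0 0 0 0.03 0" --pt "0 0 0 0 0 0.05 0" --pt "0 0 0 0 0 0.05 0" --pt "0 0 0 0 0 0.05 0"

```text
clock: 15.7
eef_pos: [621.0, -253.2, 69.2]
tcp_rot: [3.141, 0.0, 1.72]
contact_force: [0.0, 0.4, -0.0]
opening: 0.341
grasp_force: 30.7
```

Run:
```python
from h import *
from rig import grab_frame
shift((622,-253.5,38,1.72))
p,d=grab_frame("side");cv2.imwrite("pics/f.png",cv2.resize(p[80:200,190:350],(800,600),interpolation=cv2.INTER_CUBIC)[:,:,::-1])
```

```text
now [ 621.  -253.2   69.2] [3.141 0.    1.72 ] open 0.341 grip 30.7 t 15.7
rz 0.000 shift m [-0.0004  0.001   0.0312]
```

View pics/f.png

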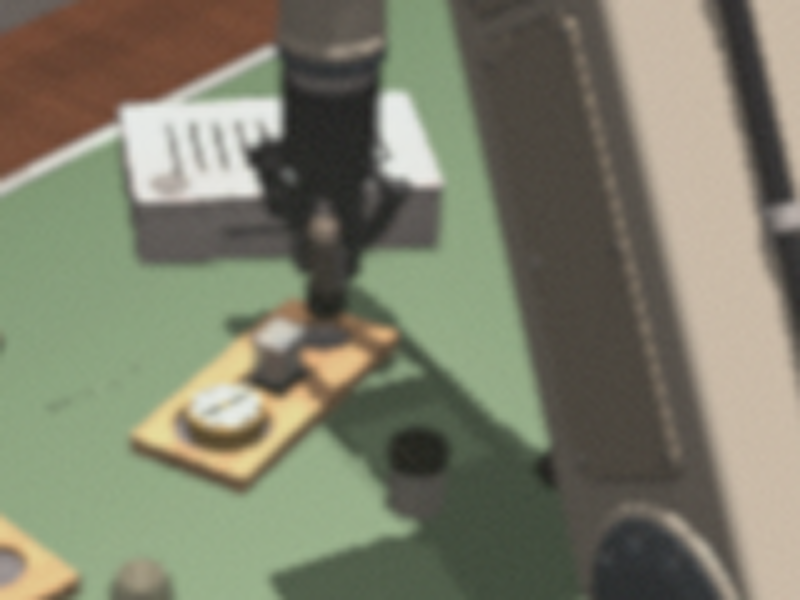

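The tube is upright at (325,265), directly above its recess at (325,335), clear of the relay.

>>> move_arm --pt "0 0 0 0 0.001 0.015 0" --pt "0 0 0 0 0.001 0.026 0" --pt "0 0 0 0 0.001 0.031 0" --pt "0 0 0 0 0.001 0.031 0" --pt "0 0 0 0 0.001 0.031 0.03" --pt "0 0 0 0 0.001 0.031 0.07" --pt "0 0 0 0 0.001 0.031 0.07" --pt "0 0 0 0 0.001 0.029 0.085"

```text
clock: 16.75
eef_pos: [621.5, -253.2, 39.5]
tcp_rot: [-3.141, -0.0, 1.72]
contact_force: [0.8, 0.6, -0.2]
opening: 0.96
grasp_force: 0.0
```

>>> move_arm --pt "0 0 0 0 0 -0.04 0.085" --pt "0 0 0 0 0 -0.09 0.085" --pt "0 0 0 0 0 -0.14 0.085" --pt "0 0 0 0 0 -0.14 0.085"

```text
clock: 17.25
eef_pos: [624.3, -254.4, 184.7]
tcp_rot: [3.134, 0.004, 1.72]
contact_force: [0.1, -0.7, -0.5]
opening: 0.994
grasp_force: 0.0
```

```bash
python3 -c "
from chk import *
shift((452,417,170,1.571))"
```

```text
now [ 624.3 -254.4  184.7] [3.134 0.004 1.72 ] open 0.994 grip 0.0 t 17.25
rz 0.149 shift m [ 0.6895 -0.0707  0.0147]
```

In the tool's units: 0.149 rad / 6.2832 = 0.0237.

>>> move_arm --pt "0 0 0.0237 0.69 -0.071 0 0.085" --pt "0 0 0.0237 0.69 -0.071 0 0.085" --pt "0 0 0.0237 0.69 -0.071 0 0.085" --pt "0 0 0.0237 0.69 -0.071 0 0.085" --pt "0 0 0.0237 0.69 -0.071 0 0.085" --pt "0 0 0.0237 0.69 -0.071 0 0.085" --pt "0 0 0.0237 0.69 -0.071 0 0.085" --pt "0 0 0.0237 0.69 -0.071 0 0.085"

```text
clock: 18.25
eef_pos: [496.0, 232.7, 179.0]
tcp_rot: [-3.141, 0.0, 1.571]
contact_force: [1.5, 0.5, 0.9]
opening: 1.001
grasp_force: 0.0
```

```bash
python3 -c "
from chk import *
shift((452,417,110,1.571));chk()"
```

```text
now [496.  232.7 179. ] [-3.141  0.     1.571] open 1.001 grip 0.0 t 18.25
rz -0.000 shift m [ 0.1843 -0.044   0.069 ]
top compass 372 dxy from recess [-2.6  1.3] mid [-3.3  1.1] z [30.5 33.  35.2]
top relay 138 dxy from recess [-1.8  3.1] mid [-2.   2.3] z [52.3 54.7 57.4]
top short 89 dxy from recess [-3.1  2.9] mid [-2.5  2.4] z [81.1 86.1 89.4]
side compass 137 dxy from recess [-3.7  1.7] mid [-1.6 -1.9] z [29.  32.4 35.3]
side relay 52 dxy from recess [-2.   1.7] mid [-0.5 -1.4] z [49.5 53.6 57. ]
side short 28 dxy from recess [-4.8  4. ] mid [-3.2  2.2] z [80.7 84.7 89.5]
```

>>> move_arm --pt "0 0 0 0.184 -0.044 0 0.085" --pt "0 0 0 0.184 -0.044 0 0.085" --pt "0 0 0 0.184 -0.044 0 0.085" --pt "0 0 0 0.184 -0.044 0.04 0.085" --pt "0 0 0 0.184 -0.044 0.069 0.085" --pt "0 0 0 0.184 -0.044 0.069 0.085" --pt "0 0 0 0.184 -0.044 0.069 0.085"

```text
clock: 19.23
eef_pos: [453.8, 414.8, 111.2]
tcp_rot: [3.141, -0.0, 1.57]
contact_force: [0.1, 0.4, -0.4]
opening: 0.996
grasp_force: 0.0
```

```bash
python3 -c "
from h import *
shift((452,417,15,1.571))"
```

```text
now [453.8 414.8 111.2] [ 3.141 -0.     1.57 ] open 0.996 grip 0.0 t 19.23
rz -0.001 shift m [ 0.0022 -0.0018  0.0962]
```

>>> move_arm --pt "0 0 0 0.002 -0.002 0.04 0.085" --pt "0 0 0 0.002 -0.002 0.08 0.085" --pt "0 0 0 0.002 -0.002 0.096 0.085" --pt "0 0 0 0.002 -0.002 0.096 0.085" --pt "0 0 0 0.002 -0.002 0.096 0" --pt "0 0 0 0.002 -0.002 0.096 0" --pt "0 0 0 0.002 -0.002 0.096 0" --pt "0 0 0 0.002 -0.002 0.096 0" --grip_force 40

```text
clock: 20.23
eef_pos: [451.9, 417.6, 16.0]
tcp_rot: [3.14, -0.001, 1.571]
contact_force: [-0.6, -1.0, 7.5]
opening: 0.434
grasp_force: 39.7
```

>>> move_arm --pt "0 0 0 0 0 -0.03 0" --pt "0 0 0 0 0 -0.08 0" --pt "0 0 0 0 0 -0.13 0" --pt "0 0 0 0 0 -0.13 0"

```text
clock: 20.72
eef_pos: [453.2, 418.9, 149.3]
tcp_rot: [3.136, -0.005, 1.571]
contact_force: [-0.6, 0.5, -2.1]
opening: 0.43
grasp_force: 40.8
```

```bash
python3 -c "
from h import *
shift((620,197,145,1.457))"
```

```text
now [453.2 418.9 149.3] [ 3.136 -0.005  1.571] open 0.43 grip 40.8 t 20.73
rz 0.114 shift m [-0.2219  0.1667  0.0043]
```

In the tool's units: 0.114 rad / 6.2832 = 0.0181.

>>> move_arm --pt "0 0 0.0181 -0.06 0.045 0 0" --pt "0 0 0.0181 -0.11 0.083 0 0" --pt "0 0 0.0181 -0.16 0.12 0 0" --pt "0 0 0.0181 -0.2 0.15 0 0" --pt "0 0 0.0181 -0.222 0.167 0.03 0" --pt "0 0 0.0181 -0.222 0.167 0.07 0" --pt "0 0 0.0181 -0.222 0.167 0.08 0" --pt "0 0 0.0181 -0.222 0.167 0.08 0"

```text
clock: 21.72
eef_pos: [617.4, 195.1, 63.9]
tcp_rot: [-3.14, 0.001, 1.457]
contact_force: [-0.6, -0.4, -1.2]
opening: 0.431
grasp_force: 40.8
```

Run:
```python
from h import *
from rig import grab_frame
shift((620,197,25,1.457))
p,d=grab_frame("side");cv2.imwrite("pics/g.png",cv2.resize(p[110:230,110:270],(800,600),interpolation=cv2.INTER_CUBIC)[:,:,::-1])
```

```text
now [617.4 195.1  63.9] [-3.140e+00  1.000e-03  1.457e+00] open 0.431 grip 40.8 t 21.73
rz 0.000 shift m [0.0022 0.0024 0.0389]
```

View pics/g.png

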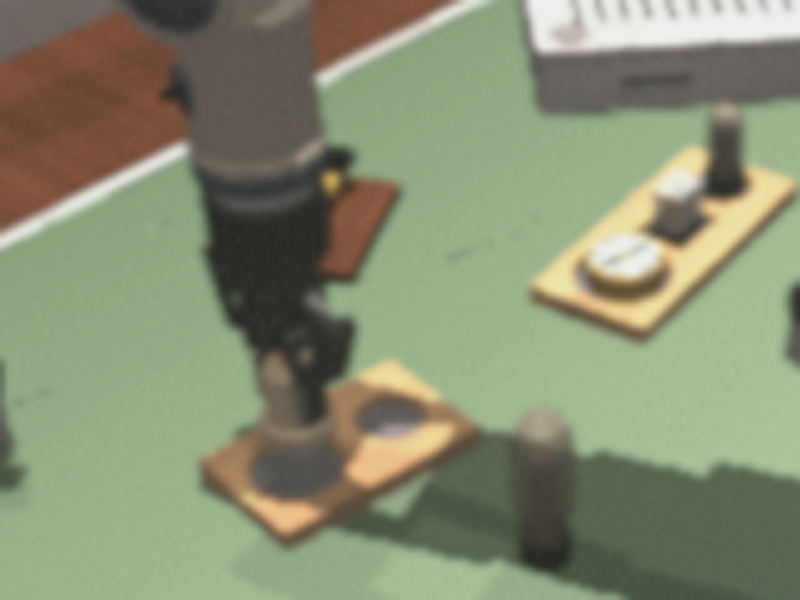

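The insulator is upright over its recess at (298,470). The long board at the upper right is complete, with the tube standing at (725,150).

>>> move_arm --pt "0 0 0 0.002 0.002 0.022 0" --pt "0 0 0 0.002 0.002 0.035 0" --pt "0 0 0 0.002 0.002 0.039 0" --pt "0 0 0 0.002 0.002 0.039 0" --pt "0 0 0 0.002 0.002 0.039 0.04" --pt "0 0 0 0.002 0.002 0.039 0.085" --pt "0 0 0 0.002 0.002 0.039 0.085" --pt "0 0 0 0.002 0.002 0.037 0.085"

```text
clock: 22.78
eef_pos: [620.4, 196.7, 27.8]
tcp_rot: [3.142, -0.0, 1.457]
contact_force: [0.4, 0.0, 0.9]
opening: 0.998
grasp_force: 0.0
```

>>> move_arm --pt "0 0 0 0 0 -0.04 0.085" --pt "0 0 0 0 0 -0.09 0.085" --pt "0 0 0 0 0 -0.15 0.085" --pt "0 0 0 0 0 -0.16 0.085" --pt "0 0 0 0 0 -0.16 0.085"

```text
clock: 23.4
eef_pos: [620.6, 196.8, 188.3]
tcp_rot: [3.14, -0.001, 1.457]
contact_force: [0.4, -0.5, -0.8]
opening: 0.992
grasp_force: 0.0
```

```bash
python3 -c "
from h import *
shift((444,144.5,185,1.571))"
```

```text
now [620.6 196.8 188.3] [ 3.140e+00 -1.000e-03  1.457e+00] open 0.992 grip 0.0 t 23.4
rz -0.114 shift m [-0.0721 -0.1695  0.0033]
```

In the tool's units: -0.114 rad / 6.2832 = -0.0181.

>>> move_arm --pt "0 0 -0.0181 -0.072 -0.1695 0 0.085" --pt "0 0 -0.0181 -0.072 -0.1695 0 0.085" --pt "0 0 -0.0181 -0.072 -0.1695 0 0.085" --pt "0 0 -0.0181 -0.072 -0.1695 0 0.085" --pt "0 0 -0.0181 -0.072 -0.1695 0 0.085" --pt "0 0 -0.0181 -0.072 -0.1695 0 0.085" --pt "0 0 -0.0181 -0.072 -0.1695 0 0.085"

```text
clock: 24.28
eef_pos: [444.5, 144.7, 187.3]
tcp_rot: [-3.141, 0.0, 1.571]
contact_force: [0.2, -1.1, 0.5]
opening: 0.993
grasp_force: 0.0
```

```bash
python3 -c "
from chk import *
shift((444,144.5,57,1.571));chk()"
```

```text
now [444.5 144.7 187.3] [-3.141  0.     1.571] open 0.993 grip 0.0 t 24.27
rz -0.000 shift m [-0.0002 -0.0005  0.1303]
top insul 49 dxy from recess [ 9.6 -6.3] mid [ 7.5 -1.9] z [53.9 60.4 62.9]
top compass 371 dxy from recess [-2.5  1.3] mid [-2.6  1.1] z [30.6 33.2 35.6]
top relay 139 dxy from recess [-2.   3.1] mid [-2.1  2.6] z [52.  54.8 57.1]
top short 84 dxy from recess [-3.1  2.8] mid [-2.9  2.7] z [82.4 86.6 89.7]
side insul 71 dxy from recess [-5.4  1.3] mid [-1. -2.] z [52.5 58.1 62.3]
side compass 39 dxy from recess [-13.8  -7.6] mid [-3.9 -1.7] z [27.1 32.6 35.8]
side relay 52 dxy from recess [-1.7  1.4] mid [-0.4  0.3] z [49.5 54.2 56.8]
side short 22 dxy from recess [-2.9  2.3] mid [-2.8  0.6] z [81.4 85.2 88.6]
```

>>> move_arm --pt "0 0 0 0 0 0.05 0.085" --pt "0 0 0 0 0 0.1 0.085" --pt "0 0 0 0 0 0.128 0.085" --pt "0 0 0 0 0 0.13 0.085" --pt "0 0 0 0 0 0.13 0" --pt "0 0 0 0 0 0.13 0" --pt "0 0 0 0 0 0.13 0" --pt "0 0 0 0 0 0.13 0" --grip_force 30

```text
clock: 25.38
eef_pos: [444.9, 144.8, 58.9]
tcp_rot: [3.139, -0.001, 1.571]
contact_force: [-0.5, -0.4, 7.3]
opening: 0.46
grasp_force: 29.4
```

Run:
```python
from chk import *
shift((611,120.5,120,1.457))
p,d=grab_frame("side");P=pts("side",d)
q=(d>0)&(np.hypot(P[...,0]-616,P[...,1]-200)<40)&(P[...,2]>25);X=P[q];print(len(X),np.percentile(X[:,2],[50,90,98]),X[:,:2].mean(0),X[:,:2].min(0),X[:,:2].max(0))
X=X[X[:,2]>55];print(X[:,:2].mean(0))
cv2.imwrite("pics/h.png",cv2.resize(p[130:230,130:270],(800,571),interpolation=cv2.INTER_CUBIC)[:,:,::-1])
```

```text
now [444.9 144.8  58.9] [ 3.139e+00 -1.000e-03  1.571e+00] open 0.46 grip 29.4 t 25.38
rz 0.114 shift m [-0.0243  0.1661 -0.0611]
167 [53.33272999 65.73550172 73.37115973] [609.6920434  202.15908541] [596.48040856 180.59261852] [634.05007718 217.29764841]
[612.54853758 199.84946026]
```

View pics/h.png

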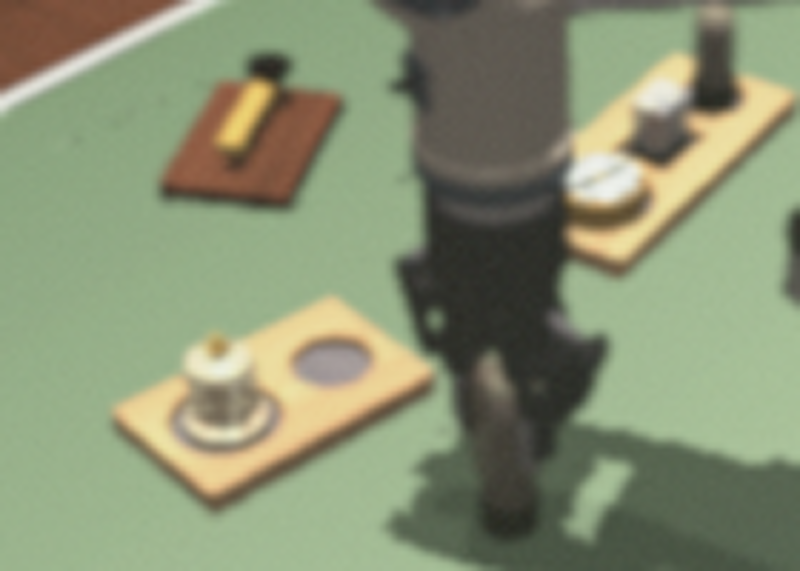

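The insulator stands centred in its recess at (222,410). The tall tube is gripped upright at (505,450).

In the tool's units: 0.114 rad / 6.2832 = 0.0181.

>>> move_arm --pt "0 0 0 0 0 -0.02 0" --pt "0 0 0 0 0 -0.06 0" --pt "0 0 0 0 0 -0.09 0" --pt "0 0 0.008 -0.006 0.04 -0.09 0" --pt "0 0 0.0181 -0.012 0.08 -0.09 0" --pt "0 0 0.0181 -0.02 0.13 -0.09 0" --pt "0 0 0.0181 -0.0243 0.166 -0.09 0" --pt "0 0 0.0181 -0.0243 0.166 -0.09 0"

```text
clock: 26.42
eef_pos: [612.1, 119.8, 148.0]
tcp_rot: [3.14, -0.001, 1.456]
contact_force: [-0.9, -0.5, -0.7]
opening: 0.46
grasp_force: 30.6
```

>>> move_arm --pt "0 0 0 0 0 0.03 0" --pt "0 0 0 0 0 0.05 0" --pt "0 0 0 0 0 0.05 0" --pt "0 0 0 0 0 0.05 0"

```text
clock: 26.92
eef_pos: [609.9, 120.4, 98.4]
tcp_rot: [3.141, -0.0, 1.457]
contact_force: [-0.0, -1.5, 0.2]
opening: 0.461
grasp_force: 30.6
```

Run:
```python
from chk import *
shift((611,120.5,67,1.457))
p,d=grab_frame("side")
cv2.imwrite("pics/i.png",cv2.resize(p[130:230,130:270],(800,571),interpolation=cv2.INTER_CUBIC)[:,:,::-1])
```

```text
now [609.9 120.4  98.4] [ 3.141 -0.     1.457] open 0.461 grip 30.6 t 26.93
rz -0.000 shift m [0.0002 0.001  0.0314]
```

View pics/i.png

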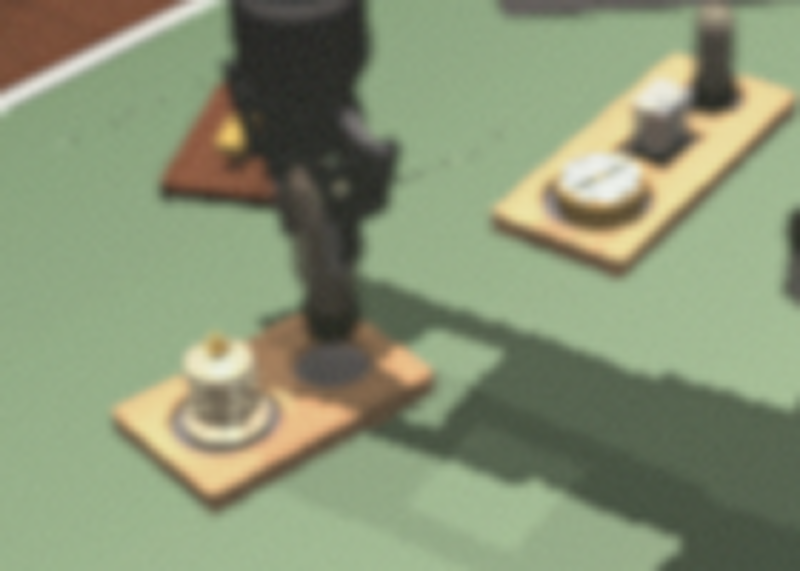

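The tall tube hangs in line with the gripper above its recess at (335,360).

>>> move_arm --pt "0 0 0 0 0.001 0.015 0" --pt "0 0 0 0 0.001 0.026 0" --pt "0 0 0 0 0.001 0.031 0" --pt "0 0 0 0 0.001 0.0315 0" --pt "0 0 0 0 0.001 0.0315 0.036" --pt "0 0 0 0 0.001 0.0315 0.07" --pt "0 0 0 0 0.001 0.0315 0.085" --pt "0 0 0 0 0.001 0.0315 0.085"

```text
clock: 27.98
eef_pos: [610.8, 120.1, 65.9]
tcp_rot: [-3.141, 0.0, 1.457]
contact_force: [-0.5, -0.2, 0.2]
opening: 0.999
grasp_force: 0.0
```

>>> move_arm --pt "0 0 0 0 0 -0.04 0.085" --pt "0 0 0 0 0 -0.09 0.085" --pt "0 0 0 0 0 -0.13 0.085" --pt "0 0 0 0.15 -0.1 -0.13 0.085" --pt "0 0 0 0.15 -0.18 -0.13 0.085" --pt "0 0 0 0.15 -0.25 -0.13 0.085" --pt "0 0 0 0.15 -0.25 -0.13 0.085" --pt "0 0 0 0.15 -0.25 -0.13 0.085"

```text
clock: 28.98
eef_pos: [377.4, 298.2, 196.1]
tcp_rot: [-3.141, -0.0, 1.457]
contact_force: [-0.3, 1.1, 0.4]
opening: 0.994
grasp_force: 0.0
```

Run:
```python
from chk import *
p,d=chk()
a=cv2.resize(p[90:230,130:300],(800,600),interpolation=cv2.INTER_CUBIC)
cv2.imwrite("pics/j.png",a[:,:,::-1])
p,d=grab_frame("top");P=pts("top",d);q=(d>0)&(np.hypot(P[...,0]-620,P[...,1]-197)<38)&(P[...,2]>25);X=P[q];print("ins",np.percentile(X[:,2],[50,90]),X[X[:,2]>55][:,:2].mean(0))
```

```text
top insul 121 dxy from recess [-1.7 -3.1] mid [ 0.8 -1.8] z [53.8 60.  63.2]
top tall 114 dxy from recess [-1.9 -3.1] mid [-1.7 -2.5] z [119.2 123.1 126.7]
top compass 369 dxy from recess [-2.6  1.4] mid [-2.6  1.3] z [30.7 33.3 35.9]
top relay 140 dxy from recess [-1.8  3.3] mid [-1.9  2.4] z [52.3 54.7 56.8]
top short 84 dxy from recess [-3.2  2.3] mid [-2.7  1.4] z [82.4 86.3 89.7]
side insul 72 dxy from recess [-5.  1.] mid [-0.8 -2.4] z [52.4 59.4 62. ]
side compass 133 dxy from recess [-2.8  1.6] mid [-0.4 -1.9] z [28.9 32.4 35.9]
side relay 55 dxy from recess [-1.5  2.4] mid [-1.1  0.5] z [48.3 53.  56.6]
side short 24 dxy from recess [-4.4  2.8] mid [-2.2  2.9] z [81.3 85.5 88.3]
ins [60.76060853 67.1912161 ] [619.24776773 194.81230001]
```

View pics/j.png

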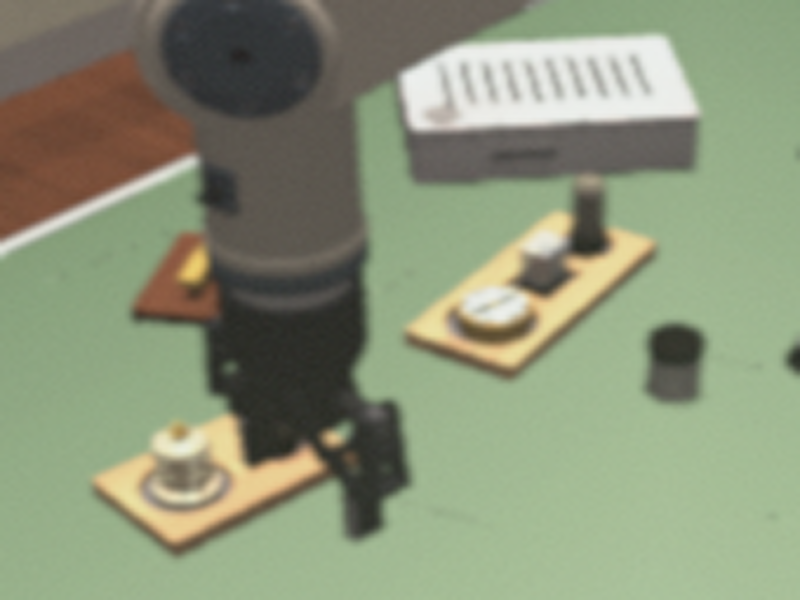

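Everything measures seated, with top heights 8 mm above their starting values and positions within about 4 mm. In the side view the tall tube is hidden behind the gripper, but the top depth puts it in its recess.

```bash
python3 -c "
from rig import order
print(order.sign_off())"
```

```text
the job is handed in; nothing more can be done
None
```

Both kits are made up and the job is handed in (no verdict came back): by camera all five parts are seated within about 4 mm of their recess centres, each tube went in last on its board, and the jar and knob were never handled.

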